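# Fit the suction nozzle to the bench dust extractor and switch it on

## Robot

A 6-joint arm with a two-finger parallel gripper is mounted at the origin on the work surface. World frame = base frame: x ahead of the robot, y to its left, z up, the work surface at z = 0. Lengths are in mm, angles in degrees, forces in N, time in s.
With the tool pointing down it reaches from about 350 to 725 mm from the base axis. Payload 4.3 kg.
Tool frame: the origin (TCP) lies midway between the tips of the shut fingers; the grasp point (between the pads) lies 19 mm behind it; z points along the fingers, x is the direction in which the jaws open and shut, and the axes are right-handed (so a half turn about z gives the same grasp; the last joint's range is limited). The gripper opens to 85 mm and grips with 20 to 120 N. Pads are 22 mm wide; open, the fingers measure 114 mm over their backs; the gripper's body (76 mm by 85 mm) begins 54 mm behind the grasp point. The pads swing forward as they close: fully open they stand 13 mm farther back than shut.
Start: joints at [-71.866, 21.618, 4.641, 73.018, 0, 83.68], TCP at [238.042, -523.453, 231.329] pointing down, gripper open.
Joint ranges: [-156.06, 156.06], [-48.1, 94.91], [-58.44, 69.94], [-101.28, 121.22], [-78.64, 73.56], [-180, 180]. Speed limits (degrees/s): [147.25, 147.25, 180, 180, 180, 180].

## Interface

Orientations are given as a 3x3 rotation matrix whose columns are the frame's x, y, z axes.
In Python, from rig import arm gives the robot as it stands. The module is installed in compiled form; this text tells all that it offers.
- The arm moves only by the tool arm_command, never from a script. Its argument "moves" is a list that holds one entry, the list of rows, each a list of 7 numbers: the shift along the tool's x, y, z in mm, then the turn, a rotation vector about the tool's x, y, z in rad, then the opening, from 0 (shut) to 1 (fully open). In form: [[[tx, ty, tz, ax, ay, az, fingers], ...]]. A call has 1 to 10 rows; each row is the pose to reach, as a shift and turn from the pose measured when the call began, along the tool's axes at that moment; what a row does not reach only later rows make up. A row lasts 1/12 s, in which the tool goes at most 41.7 mm and 7.16 degrees, less where a joint would pass 70% of its speed; a pose out of reach is approached as far as the arm can. A call with a gripper value outside its range is refused whole. The fingers move at their own pace and stop on an object; "newtons" is the grip in N (left out, the last holds). Time passes only in rows, so rows that repeat a pose let the fingers close. It gives the time, the measured TCP pose, the force and the opening at its end, in the units of the state.
- arm.observe(): the state, without advancing time (a new reading comes with each control period).
- arm.get_image(name): name is "scene" or "side" or "wrist"; returns the picture (480x640x3 uint8, red, green, blue); there is no depth.
- arm.get_calibration(name): a dict with "intrinsics" (3x3 intrinsics, pixels), "k1" (the pictures are not rectified: a ray, as slopes to the right and down, at radius r is drawn at 1 + k1 r^2 times it, then the intrinsics apply), "extrinsics" (4x4, takes a point from camera to world coordinates). Camera axes: x right, y up, looking along -z (the intrinsics and any distortion apply to the point x, -y, -z); pixel columns grow to the right and rows downward; lengths in mm; the calibration is good to about 2 mm. A picture is of the moment at which its call begins: read the wrist's pose just before it. get_calibration takes no time and is no camera call; for the wrist camera it gives the pose at the moment of the call.
- arm.sign_off(): hands the job in, once; it reports no verdict.
The state is a dict: "time": time; "joints": joint angles; "dq": joint speeds; "joint_efforts": joint torques, N m; "eef_pos": TCP position; "tcp_rot": TCP orientation; "ft_force": force on the tool from outside, world axes, zero at the start; "torque": the same for the moment, N m; "width": finger opening in mm.
Only numpy, scipy, OpenCV 4.12 (cv2) and the standard library are available. Lean on these libraries where they do the work, as an engineer would, in place of code of your own. Each camera call takes 0.05 s, during which the arm holds its last target. There are 200 camera calls.

## Task

Get the bench dust extractor ready for cleaning the wooden type: take the suction nozzle whose sleeve fits its port (the larger of the two) and push it down fully home, upright, with its flat mouth running parallel to the extractor's long front edge. Let go of it, and only then switch the extractor on by throwing its toggle lever all the way over to the far side. Leave the other nozzle and everything else on the table where they are.

Things in the scene. Friction and masses are not known exactly. Their poses are not given: they have to be found in the camera images.
- nozzle_mid (a point): The larger suction nozzle, grey plastic, loose, 110 mm tall, about 120 g, standing upright. Below: a round sleeve 46 mm outside, 39 mm bore, 45 mm high, open at the bottom; above it a cone, then a flat mouth (see nozzle_mouth). This point: on its axis half-way up, 55 mm above its lower edge. z: up its axis; x: through the mouth's thickness; y: along the mouth's width.
- small_nozzle_mid (a point): The smaller nozzle: same shape, height (110 mm) and grey plastic, but sleeve 34 mm outside with 27 mm bore, and mouth 36 mm wide; it does not fit the port. Loose, upright. One nozzle stands left and one right of the extractor, either way round. Point: on its axis half-way up, 55 mm above the table.
- port (a point): Centre of the upper face of the port's black flange (68 mm across, 108 mm above the table). From it a bare metal spigot stands up 36 mm, 36 mm in diameter, tapered to 29 mm over its top 6 mm. The nozzle is home when its lower edge sits on the flange. x: the extractor's depth, away from the robot; y: along its long front edge; z: up.
- nozzle_mouth (a point): The larger nozzle's flat rectangular mouth, the place to grip it, across its thickness: 18 mm thick (x), 48 mm wide (y), straight from 66 to 110 mm above the nozzle's lower edge. This point: on the axis at the middle of the mouth, 88 mm above the lower edge.
- pads (a point): Three small sprung steel pads round the spigot, 18 mm above the flange; they stand out 3 mm and grip the sleeve, so that it does not drop home by itself: it needs a steady downward push of about 5 N. This point: on the spigot's axis at their height.
- extractor_top (a point): Centre of the top of the dust extractor, a fixed grey box 180 mm deep (x, away from the robot), 280 mm wide (y) and 100 mm high; its long front edge faces the robot and runs along y. The port is 65 mm to the left (+y) of this point, the toggle lever 85 mm to the right (-y).
- switch (a joint): The toggle lever, a steel stick in a black housing on top of the extractor. 0 rad: leans towards the robot (off); it swings in the extractor's x-z plane to 1 rad, leaning away from the robot (on). It starts between 0 and 0.2, moves under a light push and stays where it is left.
- switch_tip (a point): The tip of the toggle lever, the centre of its steel ball knob (26 mm diameter), 50 mm from its hinge. The hinge is 22 mm above the top of the extractor; the tip swings 48 mm from near to far, about 166 mm above the table. The housing under it is 70 mm deep, 50 mm wide and reaches 35 mm above the box.
- can_mid (a point): Plain aluminium drinks can, 66 mm diameter, 122 mm high, loose; point at half height.
- jar_mid (a point): Amber glass jar with a dark lid, 70 mm diameter, 90 mm high, loose; point at half height.
- block_a_mid (a point): Wooden type block 50 x 35 x 23 mm, lying loose before the extractor; point at its centre.
- block_b_mid (a point): Wooden type block 35 x 60 x 23 mm, lying loose before the extractor; point at its centre.
- block_c_mid (a point): Wooden type block 40 x 80 x 23 mm, lying loose at the far left; point at its centre.
- brayer_mid (a point): Ink roller with a wooden handle, about 170 mm long, lying loose on the round ink plate at the right; point at the roller's centre, 16 mm up.

How it is judged (in metres and radians):
On the way, in this order (a step that is already met when the one before it is completed fails the run):
1. the larger nozzle is pushed fully home on the port, mouth parallel to the front edge, and let go, with the switch still off (z of nozzle_mid in the frame of port between 0.05 and 0.0585 m and horizontal distance between nozzle_mid and port below 0.006 m and angle between nozzle_mid's own z axis and vertical below 0.09 rad and angle between the y axis of nozzle_mid and the y axis of port, either way round below 0.25 rad and value of joint switch below 0.4 rad and contact force between the fingers and anything else below 0.3 N), for 0.2 s.
2. the toggle lever is thrown over to the far side (value of joint switch above 0.85 rad), for 0.2 s.
At the end, for the whole second after the job is handed in: The larger nozzle sits home on the port (lower edge within 3.5 mm of the flange, axis within 6 mm of the port's, tilted less than 5 degrees, mouth within 14 degrees of parallel to the front edge) and the toggle lever is over to the far side (past 0.85 rad of 1) (z of nozzle_mid in the frame of port between 0.05 and 0.0585 m and horizontal distance between nozzle_mid and port below 0.006 m and angle between nozzle_mid's own z axis and vertical below 0.09 rad and angle between the y axis of nozzle_mid and the y axis of port, either way round below 0.25 rad and value of joint switch above 0.85 rad); the robot touches nothing.
It fails at once if the other nozzle or another loose thing on the table is moved by more than 40 mm (distance of any of small_nozzle_mid, can_mid, jar_mid, block_a_mid, block_b_mid, block_c_mid, brayer_mid from where it was at the start of the episode above 0.04 m).
It fails at once if the switch is thrown before the nozzle is home (value of joint switch above 0.5 rad and not (z of nozzle_mid in the frame of port between 0.05 and 0.0585 m and horizontal distance between nozzle_mid and port below 0.006 m and angle between nozzle_mid's own z axis and vertical below 0.09 rad and angle between the y axis of nozzle_mid and the y axis of port, either way round below 0.25 rad)).
It also fails if it takes over 64 s, if anything falls off the work surface, if the arm or the gripper's body presses on something with over 40 N, if the wrist force passes 120 N, or if a joint passes its speed limit or range.

## Working session

There is one attempt and no reset: what is moved stays moved. The work goes in short steps, Python scripts to look and compute and a tool call to move; the robot and the scene stay as the last step left them, time stands still between calls to the robot, and variables do not carry over. Pictures are saved under pics/ and viewed, about 8 in all and at most 12, crops included, and the job is handed in when it is done.

Besides the shell and the picture viewer there is one more tool, called after "Call:" by a JSON object that holds its "name" and its "arguments". arm_command: Moves the arm, as the interface text tells. Its arguments: {"type":"object","properties":{"moves":{"type":"array","items":{"type":"array","items":{"type":"array","items":{"type":"number"}}}},"newtons":{"type":"number"}},"required":["moves"]}

```bash
mkdir -p pics
cat > h.py <<'E'
import numpy as np, cv2
from rig import arm
def snap(n,f):
    c=arm.get_calibration(n); im=arm.get_image(n); cv2.imwrite('pics/'+f+'.png',im[:,:,::-1]); return im,c
def ray(c,u,v):
    K=np.array(c['intrinsics'],float); d=np.array([[[u,v]]],float)
    p=cv2.undistortPoints(d,K,np.array([c['k1'],0,0,0,0.]))[0,0]
    E=np.array(c['extrinsics']); return E[:3,3],E[:3,:3]@np.array([p[0],-p[1],-1])
def onz(c,u,v,z):
    o,d=ray(c,u,v); return o+d*(z-o[2])/d[2]
def proj(c,P):
    E=np.array(c['extrinsics']); q=E[:3,:3].T@(np.array(P,float)-E[:3,3]); x,y=q[0]/-q[2],-q[1]/-q[2]
    s=1+c['k1']*(x*x+y*y); K=np.array(c['intrinsics']); return (K@[x*s,y*s,1])[:2]
def tri(c1,a,c2,b):
    o,d=ray(c1,*a); p,e=ray(c2,*b); t=np.linalg.lstsq(np.c_[d,-e],p-o,rcond=None)[0]
    return (o+d*t[0]+p+e*t[1])/2, np.linalg.norm(o+d*t[0]-p-e*t[1])
E
python3 - <<'E'
from h import *
np.set_printoptions(precision=2,suppress=True)
for n in('scene','side'):
    im,c=snap(n,n+'0'); print(n,c)
s=arm.observe();print(s['time'],s['eef_pos'],s['tcp_rot'],s['width'])
E
```

```text
scene {'intrinsics': array([[541.06,   0.  , 320.87],
       [  0.  , 541.06, 246.46],
       [  0.  ,   0.  ,   1.  ]]), 'k1': -0.002920149700409151, 'extrinsics': array([[  -0.81,   -0.41,    0.41, 1047.6 ],
       [   0.58,   -0.59,    0.56,  661.34],
       [   0.01,    0.7 ,    0.72, 1010.82],
       [   0.  ,    0.  ,    0.  ,    1.  ]])}
side {'intrinsics': array([[498.76,   0.  , 319.13],
       [  0.  , 498.76, 245.59],
       [  0.  ,   0.  ,   1.  ]]), 'k1': -0.015041286372517813, 'extrinsics': array([[ -0.84,   0.31,  -0.45, -48.54],
       [ -0.55,  -0.48,   0.68, 880.33],
       [ -0.  ,   0.82,   0.57, 883.32],
       [  0.  ,   0.  ,   0.  ,   1.  ]])}
0.1 [ 237.86 -522.85  230.45] [[ 0.41 -0.91 -0.  ]
 [-0.91 -0.41  0.  ]
 [-0.   -0.   -1.  ]] 85.27631434001258
```

View pics/scene0.png

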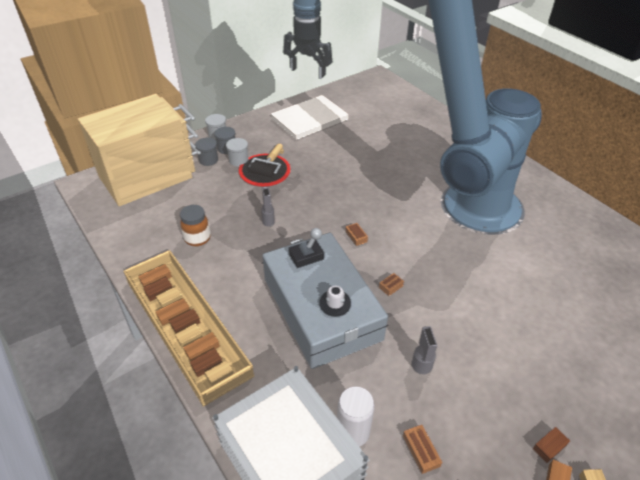

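View pics/side0.png

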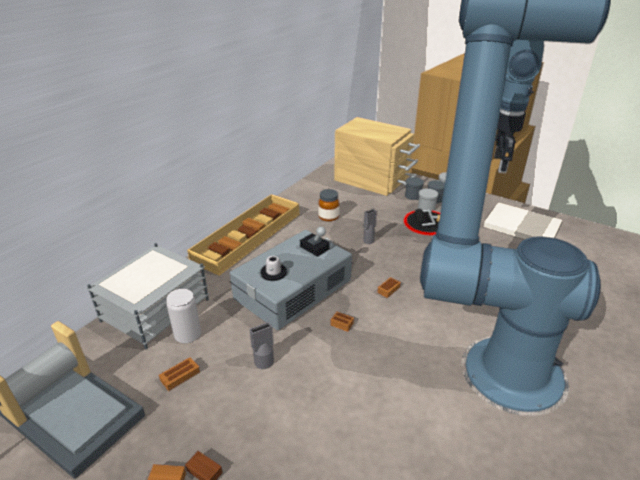

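The scene view shows nozzles at about (425,350) and (267,207), the port spigot at (336,297) and the lever knob at (316,233). In the side view they are at (262,346), (369,226), (273,265) and (321,231). Next: zoomed crops for exact pixels.

Run:
```python
import cv2,numpy as np
a=cv2.imread('pics/scene0.png');b=cv2.imread('pics/side0.png')
def cr(i,x,y,w=66,h=75): # 4x
    r=cv2.resize(i[y:y+h,x:x+w],None,fx=4,fy=4,interpolation=cv2.INTER_CUBIC)
    for k in range(0,w,10): cv2.line(r,(k*4,0),(k*4,6),(0,0,255),1); cv2.putText(r,str(x+k),(k*4,16),0,.3,(0,0,255))
    for k in range(0,h,10): cv2.line(r,(0,k*4),(6,k*4),(0,0,255),1); cv2.putText(r,str(y+k),(8,k*4+4),0,.3,(0,0,255))
    return r
cv2.imwrite('pics/c1.png',np.vstack([np.hstack([cr(a,395,315),cr(a,235,170),cr(a,300,265)]),np.hstack([cr(b,230,305),cr(b,335,185),cr(b,240,230)])]))
```

```text
(no output)
```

View pics/c1.png

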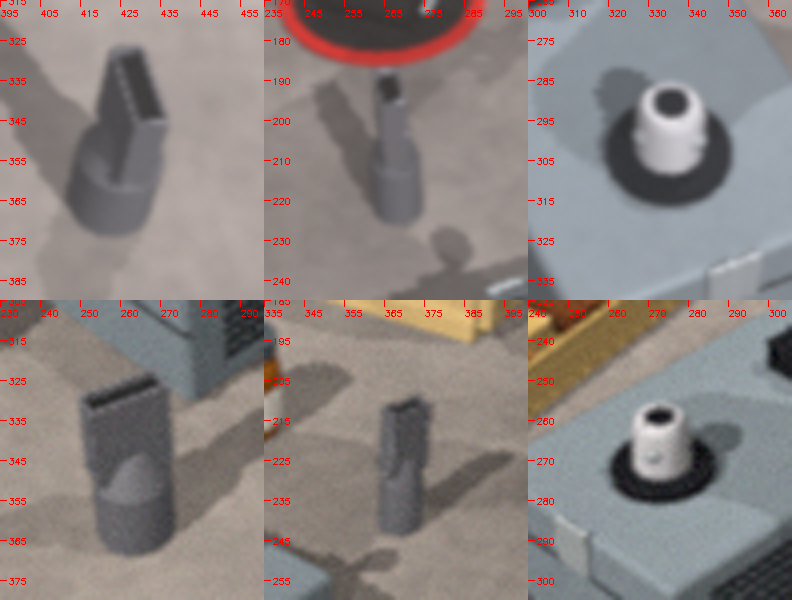

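Run:
```python
from h import *
np.set_printoptions(precision=1,suppress=True)
C=arm.get_calibration('scene');S=arm.get_calibration('side')
for n,a,b,z in [('mouth',(429.3,336.5),(259,328),110),('spigot',(335.8,290),(272.8,259),144),('knob',(316,233),(321,231),166),('small',(266.5,191.5),(370,211),110)]:
    print(n,onz(C,*a,z),onz(S,*b,z),*tri(C,a,S,b))
for e,f in [((425.5,327.5),(432.5,345.5)),]:
    p,q=onz(C,*e,110),onz(C,*f,110);print('mouth ends scene',p,q)
p,q=onz(S,251,331.5,110),onz(S,267.5,325,110);print('side',p,q)
s=arm.observe();w=arm.get_calibration('wrist');R=np.array(s['tcp_rot']);E=w['extrinsics']
print('wrist cam in tool',R.T@(E[:3,3]-s['eef_pos']),'\n',R.T@E[:3,:3],w['intrinsics'])
```

```text
mouth [500.7 286.4 110. ] [497.7 290.8 110. ] [499.9 286.9 107.2] 3.0963710223690857
spigot [599.8 104.3 144. ] [598.1 107.6 144. ] [599.7 104.7 142.6] 2.0921399785998345
knob [549.4 -38.3 166. ] [548.3 -36.4 166. ] [549.2 -38.3 165.1] 1.0120732317113583
small [ 533.  -281.3  110. ] [ 531.  -279.9  110. ] [ 532.3 -282.6  108.4] 0.4159284183500158
mouth ends scene [491.8 265.9 110. ] [510.4 305.6 110. ]
side [505.5 308.8 110. ] [487.9 273.3 110. ]
wrist cam in tool [  -1.1  -67.9 -142.8] 
 [[ 1.  -0.  -0. ]
 [-0.  -1.  -0.3]
 [-0.   0.3 -1. ]] [[392.2   0.  323.9]
 [  0.  392.2 238.5]
 [  0.    0.    1. ]]
```

Call:
{"name": "arm_command", "arguments": {"moves": [[[-406,-516,-100,0,0,-0.7,1],[-406,-516,-100,0,0,-0.7,1],[-406,-516,-100,0,0,-0.7,1],[-406,-516,-100,0,0,-0.7,1],[-406,-516,-100,0,0,-0.7,1],[-406,-516,-100,0,0,-0.7,1],[-406,-516,-100,0,0,-0.7,1],[-406,-516,-100,0,0,-0.7,1],[-406,-516,-100,0,0,-0.7,1],[-406,-516,-100,0,0,-0.7,1]]]}}

```text
time: 0.93
eef_pos: [427.3, -155.4, 294.1]
tcp_rot: [[0.903, -0.43, -0.001], [-0.43, -0.903, 0.002], [-0.002, -0.001, -1.0]]
ft_force: [0.8, -0.2, -0.4]
width: 85.1
```

Call:
{"name": "arm_command", "arguments": {"moves": [[[10,-243,-36,0,0,0,1],[10,-243,-36,0,0,0,1],[10,-243,-36,0,0,0,1],[10,-243,-36,0,0,0,1],[10,-243,-36,0,0,0,1],[10,-243,-36,0,0,0,1],[10,-243,-36,0,0,0,1],[10,-243,-36,0,0,0,1]]]}}

```text
time: 1.6
eef_pos: [541.2, 61.4, 329.6]
tcp_rot: [[0.905, -0.426, -0.002], [-0.426, -0.905, 0.002], [-0.003, -0.001, -1.0]]
ft_force: [0.4, -1.2, 0.9]
width: 85.4
```

Run:
```python
from h import *
np.set_printoptions(precision=1,suppress=True)
im,c=snap('wrist','w1'); np.save('w1.npy',c,allow_pickle=True); print(arm.observe()['eef_pos'])
for p in [(599.5,105.5,144),(549,-38,166),(500,288,110)]: print(proj(c,p))
```

```text
[540.6  60.1 329.7]
[366.9 134.2]
[382.4 316.7]
[160.9 -21.6]
```

View pics/w1.png

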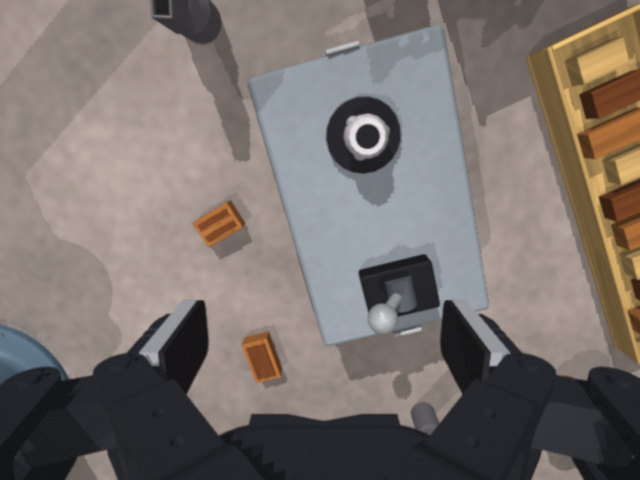

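Wrist view: spigot top centre is about (367.5,136), flange centre (363.5,134.5), knob (382,318), and box top corners (250,78), (325,345), (487,305) and (443,28).

Run:
```python
from h import *
np.set_printoptions(precision=1,suppress=True)
c=arm.get_calibration('wrist')
print('top',onz(c,367.5,136,144),'flange',onz(c,363.5,134.5,108),'knob',onz(c,382,318,166))
P=[onz(c,*p,100)[:2] for p in[(250,78),(325,345),(487,305),(443,28)]];print(*P,'mid',sum(P)/4)
for a,b,o in[(0,1,0),(3,2,0),(0,3,90),(1,2,90)]:
    d=P[b]-P[a];print(np.linalg.norm(d),(np.degrees(np.arctan2(d[1],d[0]))+90+ (90 if 0 else 0)))
y=np.load('w1.npy',allow_pickle=True).item()
im=cv2.imread('pics/w1.png');m=(im.max(2)<70).astype(np.uint8)[90:180,320:410]
n,l,s,ce=cv2.connectedComponentsWithStats(m);i=1+s[1:,4].argmax()
h=cv2.convexHull(np.argwhere(l==i)[:,::-1].astype(np.float32));e=cv2.fitEllipse(h);print('flange ell',e);u=e[0];print(onz(c,u[0]+320,u[1]+90,108))
```

```text
top [598.8 102.5 144. ] flange [599.2 103.1 108. ] knob [547.3 -40.4 166. ]
[528.5 190.2] [475.1 -78.7] [ 646.8 -108.4] [697.6 154.7] mid [587.   39.4]
274.1313430140274 -11.247675880231327
268.0205694659021 -10.941105898168573
172.80774655094243 78.14855576461905
174.28512739560264 80.16398978590422
flange ell ((43.13136672973633, 44.67641067504883), (72.70067596435547, 76.184814453125), 19.010272979736328)
[598.9 103.1 108. ]
```

Call:
{"name": "arm_command", "arguments": {"moves": [[[-134,-188,140,0,0,0,1],[-134,-188,140,0,0,0,1],[-134,-188,140,0,0,0,1],[-134,-188,140,0,0,0,1],[-134,-188,140,0,0,0,1],[-134,-188,140,0,0,0,1],[-134,-188,140,0,0,0,1],[-134,-188,140,0,0,0,1],[-134,-188,140,0,0,0,1]]]}}

```text
time: 2.4
eef_pos: [498.7, 286.1, 189.2]
tcp_rot: [[0.904, -0.429, -0.005], [-0.429, -0.904, -0.001], [-0.004, 0.002, -1.0]]
ft_force: [0.3, -0.7, 0.5]
width: 85.7
```

Run:
```python
from h import *
np.set_printoptions(precision=1,suppress=True)
im,c=snap('wrist','w2'); print(arm.observe()['eef_pos'])
print(proj(c,(499.5,287.5,110)))
```

```text
[499.7 285.8 190.3]
[325.6 246.4]
```

View pics/w2.png

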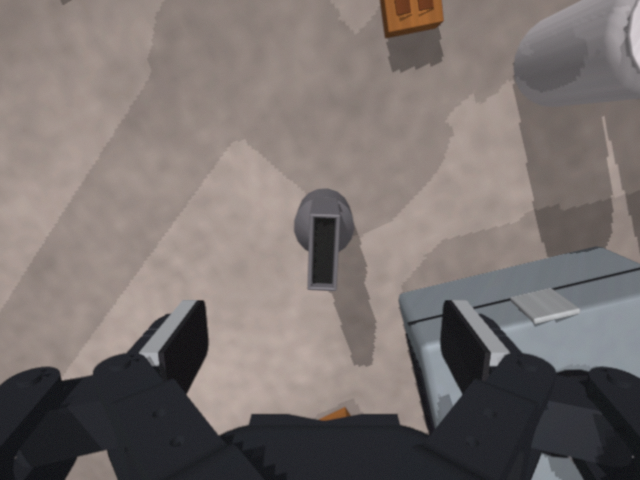

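The mouth is seen with corners (312,214), (338,214), (334,291) and (307,290), centred between the fingers.

Run:
```python
from h import *
np.set_printoptions(precision=2,suppress=True)
c=arm.get_calibration('wrist');s=arm.observe();R=np.array(s['tcp_rot'])
P=[onz(c,*p,110) for p in[(312,214),(338,214),(334,291),(307,290)]]
m=sum(P)/4;d=(P[0]+P[1]-P[2]-P[3])/2
print(s['eef_pos'],m,np.linalg.norm(d),np.degrees(np.arctan2(d[1],d[0])),'tool y of width',R.T@d,'shift',R.T@(m-s['eef_pos']), np.degrees(np.arctan2(R[1,0],R[0,0])))
```

```text
[499.72 285.79 190.26] [497.08 283.79 110.  ] 47.98562241031956 61.32400107456783 tool y of width [  2.7  -47.91  -0.05] shift [-1.32  2.86 80.26] -25.44722614652667
```

Call:
{"name": "arm_command", "arguments": {"moves": [[[-1.3,3,40,0,0,0.055,1],[-1.3,3,80,0,0,0.055,1],[-1.3,3,105,0,0,0.055,1],[-1.3,3,117,0,0,0.055,1],[-1.3,3,117,0,0,0.055,1],[-1.3,3,117,0,0,0.055,0],[-1.3,3,117,0,0,0.055,0],[-1.3,3,117,0,0,0.055,0],[-1.3,3,117,0,0,0.055,0],[-1.3,3,117,0,0,0.055,0]]], "newtons": 50}}

```text
time: 3.28
eef_pos: [497.9, 283.9, 74.6]
tcp_rot: [[0.878, -0.479, -0.001], [-0.479, -0.878, 0.001], [-0.001, -0.001, -1.0]]
ft_force: [0.6, -0.1, 0.6]
width: 25.3
```

Call:
{"name": "arm_command", "arguments": {"moves": [[[0,0,0,0,0,0,0],[0,0,0,0,0,0,0],[0,0,0,0,0,0,0],[0,0,0,0,0,0,0],[0,0,0,0,0,0,0],[0,0,0,0,0,0,0]]]}}

```text
time: 3.78
eef_pos: [497.9, 284.0, 74.6]
tcp_rot: [[0.878, -0.479, -0.0], [-0.479, -0.878, 0.001], [-0.001, -0.001, -1.0]]
ft_force: [0.1, 0.1, 0.2]
width: 17.3
```

Call:
{"name": "arm_command", "arguments": {"moves": [[[0,0,-15,0,0,0,0],[0,0,-50,0,0,0,0],[0,0,-90,0,0,0,0],[0,0,-130,0,0,0,0],[0,0,-170,0,0,0,0],[30,19,-170,0,0,-0.1,0],[60,38,-170,0,0,-0.2,0],[95,60,-170,0,0,-0.307,0],[130,82,-170,0,0,-0.307,0],[160,101,-170,0,0,-0.307,0]]]}}

```text
time: 4.62
eef_pos: [591.0, 116.3, 244.3]
tcp_rot: [[0.982, -0.191, -0.0], [-0.191, -0.982, 0.001], [-0.0, -0.001, -1.0]]
ft_force: [0.0, 0.6, -1.3]
width: 17.4
```

Call:
{"name": "arm_command", "arguments": {"moves": [[[10.4,11.5,0,0,0,0,0],[10.4,11.5,10,0,0,0,0],[10.4,11.5,16,0,0,0,0],[10.4,11.5,16,0,0,0,0],[10.4,11.5,16,0,0,0,0]]]}}

```text
time: 5.03
eef_pos: [598.0, 103.6, 227.5]
tcp_rot: [[0.982, -0.19, -0.002], [-0.19, -0.982, 0.001], [-0.003, -0.0, -1.0]]
ft_force: [-0.2, 1.1, -0.7]
width: 17.3
```

Run:
```python
from h import *
np.set_printoptions(precision=1,suppress=True)
a,ca=snap('scene','s2');b,cb=snap('side','d2');s=arm.observe();print(s['eef_pos'],s['ft_force'],s['width'])
R=[]
for im,c,h in((a,ca,0),(b,cb,1)):
    u,v=proj(c,(599,103,165)).astype(int);x,y=u-33,v-50;w=66;hh=100
    r=cv2.resize(im[y:y+hh,x:x+w,::-1],None,fx=6,fy=6,interpolation=cv2.INTER_CUBIC)
    for k in range(0,w,10): cv2.putText(r,str(x+k),(k*6,10),0,.3,(0,0,255));cv2.line(r,(k*6,0),(k*6,4),(0,0,255))
    for k in range(0,hh,10): cv2.putText(r,str(y+k),(8,k*6+4),0,.3,(0,0,255));cv2.line(r,(0,k*6),(6,k*6),(0,0,255))
    R.append(r)
cv2.imwrite('pics/c2.png',np.hstack(R))
```

```text
[598.5 103.9 228.5] [-0.  -1.  -0.5] 17.176015422598002
```

View pics/c2.png

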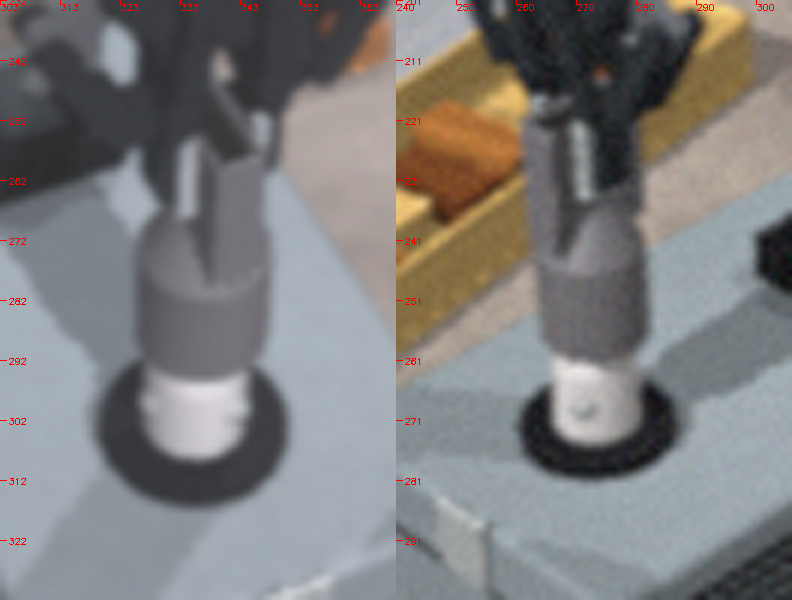

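Run:
```python
from h import *
np.set_printoptions(precision=2,suppress=True)
C=arm.get_calibration('scene');S=arm.get_calibration('side')
z=arm.observe()['eef_pos'][2]-74.6;print(z)
for c,o,f,n in((C,(303,None),(191.5/6,432/6),(203/6,331/6)),(S,None,(598/6,422/6),(596/6,325/6))):
    u,v=proj(c,(599,103,165)).astype(int);x,y=u-33,v-50
    F=onz(c,x+f[0],y+f[1],108);N=onz(c,x+n[0],y+n[1],z)
    print('flange',F,'sleeve bottom',N,'err',N-F)
    # horizontal-in-image consistency: pixel column of axis
    print(proj(c,(F[0],F[1],z))-[x,y],np.array(n), 'mm/px',np.linalg.norm(onz(c,x+34,y+50,150)-onz(c,x+33,y+50,150)))
```

```text
153.87953586414693
flange [605.45 110.69 108.  ] sleeve bottom [598.67 105.88 153.88] err [-6.78 -4.8  45.88]
[32.58 58.12] [33.83 55.17] mm/px 2.0833801669228804
flange [455.68  19.61 108.  ] sleeve bottom [460.48  15.12 153.88] err [ 4.8  -4.5  45.88]
[100.05  55.68] [99.33 54.17] mm/px 2.5321244713468136
```

The view shows the sleeve hovering about 8 mm above the spigot and centred within about 2 mm. I'll nudge it and start it onto the spigot, watching the side force.

Call:
{"name": "arm_command", "arguments": {"moves": [[[1,1.5,3,0,0,0,0],[1,1.5,8,0,0,0,0],[1,1.5,13,0,0,0,0],[1,1.5,18,0,0,0,0],[1,1.5,22,0,0,0,0],[1,1.5,22,0,0,0,0],[1,1.5,22,0,0,0,0]]]}}

```text
time: 5.72
eef_pos: [599.1, 102.7, 205.9]
tcp_rot: [[0.982, -0.19, -0.001], [-0.19, -0.982, 0.002], [-0.001, -0.001, -1.0]]
ft_force: [1.4, 2.0, -2.6]
width: 17.2
```

Call:
{"name": "arm_command", "arguments": {"moves": [[[0,-0.5,4,0,0,0,0],[0,-0.5,8,0,0,0,0],[0,-0.5,12,0,0,0,0],[0,-0.5,16,0,0,0,0],[0,-0.5,20,0,0,0,0],[0,-0.5,23,0,0,0,0],[0,-0.5,24,0,0,0,0],[0,-0.5,24,0,0,0,0]]]}}

```text
time: 6.38
eef_pos: [600.1, 103.5, 182.6]
tcp_rot: [[0.982, -0.189, 0.001], [-0.189, -0.982, 0.002], [0.001, -0.002, -1.0]]
ft_force: [3.0, 1.9, 1.8]
width: 17.2
```

Call:
{"name": "arm_command", "arguments": {"moves": [[[0,0,1,0,0,0,0],[0,0,2,0,0,0,0],[0,0,3,0,0,0,0],[0,0,3,0,0,0,0]]]}}

```text
time: 6.72
eef_pos: [600.3, 103.7, 182.5]
tcp_rot: [[0.982, -0.189, 0.004], [-0.189, -0.982, 0.002], [0.003, -0.003, -1.0]]
ft_force: [-3.7, 1.1, 16.3]
width: 17.2
```

Stopped at 16 N, so it is on the flange. I'll ease off and let go.

Call:
{"name": "arm_command", "arguments": {"moves": [[[0,0,0,0,0,0,0],[0,0,0,0,0,0,0],[0,0,0,0,0,0,0.8],[0,0,0,0,0,0,0.8],[0,0,0,0,0,0,0.8],[0,0,0,0,0,0,0.8],[0,0,0,0,0,0,0.8],[0,0,0,0,0,0,0.8],[0,0,0,0,0,0,0.8]]]}}

```text
time: 7.47
eef_pos: [600.2, 103.6, 182.4]
tcp_rot: [[0.982, -0.189, 0.003], [-0.189, -0.982, 0.002], [0.003, -0.003, -1.0]]
ft_force: [0.6, 0.6, 0.3]
width: 68.2
```

Call:
{"name": "arm_command", "arguments": {"moves": [[[0,0,-10,0,0,0,0.8],[0,0,-40,0,0,0,0.8],[0,0,-80,0,0,0,0.8],[0,0,-110,0,0,0,0.8],[0,0,-110,0,0,0,0.8],[0,0,-110,0,0,0,0.8]]]}}

```text
time: 7.97
eef_pos: [601.5, 103.4, 295.9]
tcp_rot: [[0.982, -0.189, 0.01], [-0.189, -0.982, 0.003], [0.009, -0.004, -1.0]]
ft_force: [0.1, 0.0, 0.5]
width: 68.4
```

Run:
```python
from h import *
np.set_printoptions(precision=1,suppress=True)
im,c=snap('wrist','w3');a,ca=snap('scene','s3');b,cb=snap('side','d3');s=arm.observe();print(s['eef_pos'],s['ft_force'])
f=[]
for i,cc in((a,ca),(b,cb)):
    u,v=proj(cc,(600,103,165)).astype(int); f.append(cv2.resize(i[v-50:v+50,u-33:u+34,::-1],(160,240),interpolation=cv2.INTER_CUBIC))
cv2.imwrite('pics/c3.png',np.hstack([im[:,:,::-1],np.vstack(f)]))
print(proj(c,(600,103.5,218)),proj(c,(547.3,-40.4,166)))
```

```text
[599.3 103.3 291.5] [-0.3  0.7 -0.6]
[320.9 251.1] [291.2 408.5]
```

View pics/c3.png

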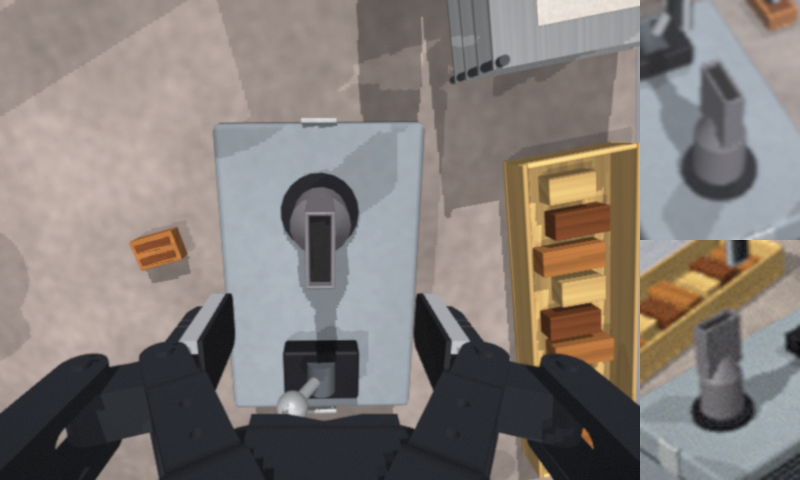

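The nozzle is down on the black flange with its mouth (320,250) square to the box edges, and the lever knob at (292,403) is still off. Next I'll move in front of the lever with the fingers shut.

Call:
{"name": "arm_command", "arguments": {"moves": [[[-15,35,0,0,0,0,0],[-35,70,0,0,0,0,0],[-55,110,0,0,0,0,0],[-74,151,0,0,0,0,0],[-74,151,30,0,0,0,0],[-74,151,65,0,0,0,0],[-74,151,100,0,0,0,0],[-74,151,125,0,0,0,0],[-74,151,133,0,0,0,0],[-74,151,133,0,0,0,0]]]}}

```text
time: 8.95
eef_pos: [495.1, -30.1, 154.9]
tcp_rot: [[0.982, -0.189, -0.006], [-0.189, -0.982, 0.004], [-0.006, -0.002, -1.0]]
ft_force: [0.1, 0.6, 0.2]
width: -0.0
```

Run:
```python
from h import *
np.set_printoptions(precision=2,suppress=True)
s=arm.observe();R=np.array(s['tcp_rot']);print(s['time'],s['eef_pos'],s['width'],s['ft_force'],'knob in tool',R.T@(np.array([547.3,-40.4,166])-s['eef_pos']))
```

```text
8.95 [495.12 -30.12 154.92] -0.021724739365328986 [0.08 0.62 0.21] knob in tool [ 53.11   0.18 -11.42]
```

Call:
{"name": "arm_command", "arguments": {"moves": [[[15,0,-3,0,0,0,0],[25,0,-3,0,0,0,0],[33,0,-3,0,0,0,0],[41,0,-3,0,0,0,0],[49,0,-3,0,0,0,0],[57,0,-3,0,0,0,0],[64,0,-3,0,0,0,0],[69,0,-3,0,0,0,0],[73,0,-3,0,0,0,0],[73,0,-3,0,0,0,0]]]}}

```text
time: 9.78
eef_pos: [567.9, -44.1, 157.4]
tcp_rot: [[0.982, -0.189, -0.005], [-0.189, -0.982, 0.003], [-0.006, -0.002, -1.0]]
ft_force: [0.1, 0.8, -0.2]
width: 0.1
```

Call:
{"name": "arm_command", "arguments": {"moves": [[[1.5,0,0,0,0,0,0],[3,0,0,0,0,0,0],[3,0,0,0,0,0,0]]]}}

```text
time: 10.03
eef_pos: [569.8, -44.5, 156.8]
tcp_rot: [[0.982, -0.189, -0.007], [-0.189, -0.982, 0.004], [-0.008, -0.002, -1.0]]
ft_force: [-3.5, 0.1, 0.2]
width: -0.0
```

Call:
{"name": "arm_command", "arguments": {"moves": [[[1.5,0,0,0,0,0,0],[3,0,0,0,0,0,0],[3,0,0,0,0,0,0]]]}}

```text
time: 10.28
eef_pos: [570.2, -44.6, 156.6]
tcp_rot: [[0.982, -0.189, -0.012], [-0.189, -0.982, 0.005], [-0.013, -0.002, -1.0]]
ft_force: [-8.3, 1.2, 5.7]
width: -0.0
```

Call:
{"name": "arm_command", "arguments": {"moves": [[[-15,0,0,0,0,0,0],[-50,0,0,0,0,0,0],[-90,0,-30,0,0,0,0],[-100,0,-70,0,0,0,0],[-100,0,-110,0,0,0,0],[-100,0,-140,0,0,0,0],[-100,0,-140,0,0,0,0],[-100,0,-140,0,0,0,0]]]}}

```text
time: 10.95
eef_pos: [475.9, -26.8, 300.7]
tcp_rot: [[0.982, -0.189, -0.005], [-0.189, -0.982, 0.003], [-0.006, -0.002, -1.0]]
ft_force: [-0.3, 0.6, -0.9]
width: -0.1
```

Run:
```python
from h import *
a,ca=snap('scene','s4');b,cb=snap('side','d4');f=[]
for i,cc in((a,ca),(b,cb)):
    u,v=proj(cc,(585,35,150)).astype(int); f.append(cv2.resize(i[v-75:v+75,u-50:u+50,::-1],(400,600),interpolation=cv2.INTER_CUBIC))
    print(u-50,v-75)
cv2.imwrite('pics/c4.png',np.hstack(f))
h=np.array([547.3,-40.4,0])+23.4*np.array([.982,-.19,0])
for q in(0,.85,1):
    p=h+50*np.sin(q-.5)*np.array([.982,-.19,0]); p[2]=122+50*np.cos(q-.5); print(q,proj(ca,p),proj(cb,p))
s=arm.observe();print(s['time'],s['ft_force'],s['eef_pos'])
```

```text
272 189
243 169
0 [316.4640122 232.0260235] [322.3079639 230.5391535]
0.85 [299.45867568 236.33436103] [311.19931204 223.72046653]
1 [296.63030601 238.21662326] [309.40933009 223.74708212]
11.05 [-0.75902498 -0.27816367 -0.52249054] [473.99926056 -26.36926034 297.42832315]
```

View pics/c4.png

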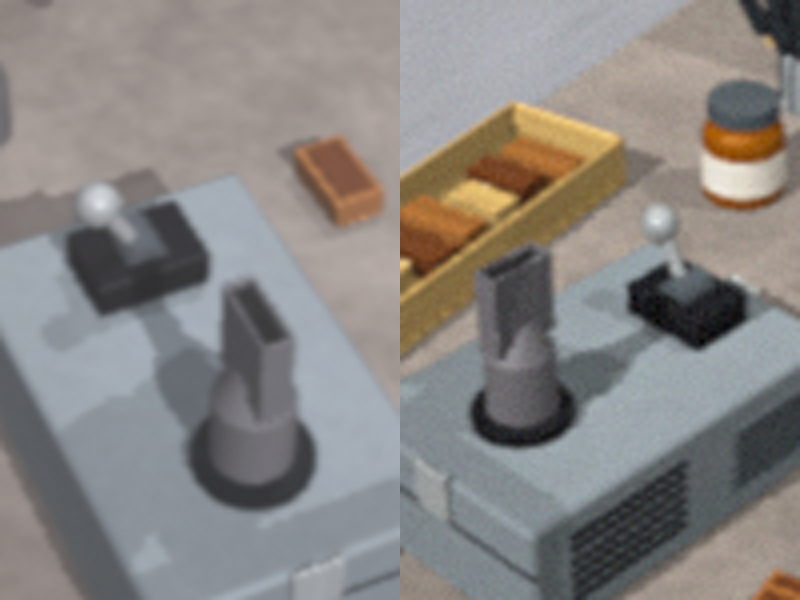

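The knob is at (297,240) in the scene view and (308,224) in the side view. Both match the predicted pixels for 1 rad, and the nozzle is still seated and upright.

```bash
python3 -c "
from rig import arm
print(arm.sign_off())"
```

```text
the job is handed in; nothing more can be done
None
```

The larger nozzle is home on the port and released, the toggle lever is thrown fully over, and I handed the job in at about 11 s of the 64 s limit. The sign-off reports no verdict.

- **Nozzle:** The left-hand nozzle was the larger one. I pushed it down until it stopped against the flange at 16 N. At that point the tool height put its lower edge on the flange to within about 0.1 mm. After release, the pictures show it upright with its mouth parallel to the front edge.
- **Switch:** I threw the lever only after letting go of the nozzle. It stopped at about 8 N. The knob is within about 2 px of the position I predicted for 1 rad in both fixed views, clear of the 0.85 rad position in the scene view. In the side view the two positions are only about 2 px apart.
- **Other objects:** The arm only moved high above them and met no unexpected force. I did not re-measure their positions at the end. The arm finished clear of everything.
- **Disagreements:** The cameras differed by 2–4 mm on the port's position and by about 3° on the nozzle's starting angle. I used the wrist camera's values for the angle and approach, then nudged the sleeve 1–2 mm from the hovering view; it went on with only 2–3 N of side force.

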